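Fetch the filter cube from the optics carousel for cleaning

TASK

Turn the storage carousel by the black bar knob on top until the black filter cube (the one with the round violet window) stands squarely in the middle of the open front, in line with the orange mark. Then take the cube out from above and set it down gently, right way up, in the middle of the white circle in the blue cleaning tray. The metal tee connector and the small clear box must stay in their bays, and the carousel must be at rest at the end.

Things in the scene. Friction and masses are not known exactly. Their poses are not given: they have to be found in the camera images.
- stand: Fixed stand: grey plate 270 x 270 x 10 mm; origin under its centre, on the table; -x points out of the open front (roughly to the robot), z up. A clear cover plate (underside 64, top 68, screw heads 72 mm above the table) covers x = -30 to 135 mm, full width, on posts at (-22, +-126) and (122, +-122) mm. Before x = -30 mm it is open from above. Orange mark on the plate at x = -127 mm, y = 0.
- front_station (a point): Point of the fixed stand at the middle of the open front, at stand x = -95 mm, y = 0, in line with the orange mark, 38 mm above the table: here the centre of the filter cube is when its bay faces front.
- carousel: White disc, 236 mm diameter, top 20 mm above the table; origin on its upright axis at table height, centre of the stand; x, y turn with it. Four bays 95 mm out along +x, +y, -x, -y (one empty): grey square frames, 40 mm inside, 48 mm outside, 6 mm high, sides along x and y, with loose parts in them. Turns either way, no stops or detents, stays where left; friction 0.06 N m plus 0.04 N m per rad/s.
- carousel_knob (a point): Point on the turntable's axis in its black bar knob above the clear cover, 97 mm above the table. The bar is 60 mm long along the turntable's x axis, 16 mm wide along its y axis, and reaches from 75 to 108 mm above the table; it turns with the disc one to one.
- cube_center (a point): Centre (half-way up) of the filter cube to be fetched: black cube, 34 x 34 mm, 36 mm high, with a round violet window in one side, 0.055 kg; x and y along its sides, z up. It stands loose in one of the bays, sides along the bay; it may be gripped across either pair of sides, best near the top (solid plate in its top 3 mm).
- cube: The same filter cube; origin at the centre of its underside.
- tee_center (a point): Centre (half-way up) of a small T-shaped metal cable connector, 37 mm long, 31 mm wide, 15 mm high, lying loose in a bay; to stay there. z up.
- clear_box_center (a point): Centre (half-way up) of a small clear box, 30 x 30 mm, 14 mm high, loose in a bay; to stay there. z up.
- tray_spot (a point): Centre of the white circle (60 mm diameter) on the black rubber mat of the fixed blue cleaning tray, on the mat's surface 8 mm above the table. The tray is 120 x 120 mm with a rim 4 mm thick and 12 mm high (above the table).
There are look-alikes about, which are no part of the job. Leave any red or yellow look-alike of the cube alone.

How it is judged (in metres and radians):
On the way, in this order (a step that is already met when the one before it is completed fails the run):
1. the filter cube, standing in its bay, has been turned to the middle of the open front (within 15 mm of the front station) (horizontal distance between cube_center and front_station below 0.015 m and z of cube_center in the frame of stand below 0.044 m and angle between cube_center's own z axis and vertical below 0.15 rad and (angle between the x axis of carousel and the x axis of stand, either way round below 0.22 rad or angle between the x axis of carousel and the y axis of stand, either way round below 0.22 rad)), for 0.3 s.
2. it has been lifted clear of its bay (z of cube_center in the frame of stand above 0.07 m), for 0.1 s.
At the end, for the whole second after the job is handed in: The filter cube stands right way up (0.1 rad) and still on the tray mat, its centre within 22 mm of the centre of the white circle; the carousel is at rest; tee connector and clear box lie upright (0.15 rad) on the disc in their bays, 80 to 110 mm from the axis (horizontal distance between cube_center and tray_spot below 0.022 m and z of cube_center in the frame of tray_spot between 0.014 and 0.022 m and angle between cube_center's own z axis and vertical below 0.1 rad and linear speed of cube below 0.02 m/s and angular speed of carousel below 0.05 rad/s and horizontal distance between tee_center and carousel between 0.08 and 0.11 m and z of tee_center in the frame of carousel below 0.0355 m and angle between each of tee_center, clear_box_center's own z axis and vertical below 0.15 rad and horizontal distance between clear_box_center and carousel between 0.08 and 0.11 m and z of clear_box_center in the frame of carousel below 0.035 m); the robot touches nothing.
It fails at once if the filter cube is dropped or knocked (moves faster than 0.6 m/s while the fingers do not touch it, a fall of some 18 mm) (linear speed of cube above 0.6 m/s and contact force between the fingers and cube below 0.05 N).
It fails at once if the tee connector or the clear box tips over (angle between any of tee_center, clear_box_center's own z axis and vertical above 0.6 rad).
It also fails if it takes over 64 s, if anything falls off the work surface, if the arm or the gripper's body presses on something with over 40 N, if the wrist force passes 120 N, or if a joint passes its speed limit or range.

ROBOT

A 6-joint arm with a two-finger parallel gripper is mounted at the origin on the work surface; the furniture and walls round the work are solid. World frame = base frame: x ahead of the robot, y to its left, z up, the work surface at z = 0. Lengths are in mm, angles in rad, forces in N, time in s.
With the tool pointing down it reaches from about 275 to 750 mm from the base axis. Payload 10.2 kg.
Tool frame: the origin (TCP) lies between the finger pads; the fingertips stand 11 mm ahead of it and the grasp point (between the pads) lies 8 mm behind it (ctrl.nose_length is the distance from the TCP to the fingertips, in mm); x points along the fingers, y is the direction in which the jaws open and shut, and the axes are right-handed (so a half turn about x gives the same grasp; the last joint's range is limited). The gripper opens to 85 mm and grips with 20 to 120 N. Pads are 22 mm wide; open, the fingers measure 114 mm over their backs; the gripper's body (76 mm by 85 mm) begins 54 mm behind the grasp point. The pads swing forward as they close: fully open they stand 13 mm farther back than shut.
Start: joints at [0.908, 0.313, 1.498, -0, 1.331, -0.223], TCP at [223.536, 475.04, 242.294] pointing down, gripper open.
Joint ranges: [-2.94, 2.94], [-0.97, 2.17], [0.19, 2.56], [-1.23, 4.37], [0.02, 3.11], [-2.88, 2.88]. Speed limits (rad/s): [2.39, 2.39, 3.01, 3.14, 3.14, 3.14].

INTERFACE

Orientations are given as a unit quaternion [w, x, y, z].
In Python, from rig import ctrl, capture, ticket gives the robot as it stands.
- The arm moves only by the tool step_arm, never from a script. Its argument "commands" is a list of rows, each a list of 2 entries, a list of its own where there are three numbers: the shift along the world's x, y, z normalised to -1 to 1, where 1 is 0.04 m, then the turn about the world's z normalised to -1 to 1, where 1 is 180 degrees. A call has 1 to 5 rows; each row shifts and turns the commanded pose from where the row before left it; what a row does not reach is not made up. A row lasts 1/10 s, in which the tool goes at most 50 mm and 8.59 degrees, less where a joint would pass 70% of its speed; a pose out of reach is approached as far as the arm can. A call with a number of a shift or a turn outside -1 to 1 is refused whole. A call with a gripper value outside its range is refused whole. "gripper" is the closure, from -1 (fully open) to 1 (shut), so that 0 is half open, set as the call begins (left out, the last holds). The fingers move at their own pace and stop on an object; "force" is the grip in N (left out, the last holds). Time passes only in rows, so rows that do not move let the fingers close. It gives the time, the measured TCP pose, the force and the opening at its end, in the units of the state.
- ctrl.sense(): the state, without advancing time (a new reading comes with each control period).
- capture(name): name is "side" or "top" or "wrist"; returns a dict with "image" (400x640x3 uint8, blue, green, red), "fov_y" (degrees; the focal length in pixels is half the picture's height over the tangent of half this angle, whatever the lens; pixels are square), "cx", "cy" (the principal point, pixels), "origin" and "orientation" of the camera in the world. Camera axes: x right, y down, z forward; pixel columns grow to the right and rows downward; lengths in mm; the calibration is good to about 2 mm. A picture is of the moment at which its call begins. There is no depth.
- ticket.finish_job(): hands the job in, once; it reports no verdict.
The state is a dict: "time_s": time; "joints": joint angles; "dq": joint speeds; "tau": joint torques, N m; "eef_pos": TCP position; "ee_rot": TCP orientation; "force": force on the tool from outside, world axes, zero at the start; "wrist_torque": the same for the moment, N m; "grip_width": opening from 0.0 (shut) to 1.0 (fully open).
Only numpy, scipy, OpenCV 4.12 (cv2) and the standard library are available. Lean on these libraries where they do the work, as an engineer would, in place of code of your own. Each camera call takes 0.05 s, during which the arm holds its last target.

## Working session

There is one attempt and no reset: what is moved stays moved. The work goes in short steps, Python scripts to look and compute and a tool call to move; the robot and the scene stay as the last step left them, time stands still between calls to the robot, and variables do not carry over. Pictures are saved under pics/ and viewed, and the job is handed in when it is done.

Besides the shell and the picture viewer there is one more tool, called after ">>>" by a JSON object that holds its "fn" and its "kwargs". step_arm: Moves the arm, as the interface text tells. Its arguments: {"type":"object","properties":{"commands":{"type":"array","items":{"type":"array"}},"gripper":{"type":"number"},"force":{"type":"number"}},"required":["commands"]}

```bash
mkdir -p pics; ls; cat > h.py <<'E'
import numpy as np, cv2
from rig import ctrl, capture, ticket
from scipy.spatial.transform import Rotation as R
def cam(n):
    c=capture(n); 
    import pickle; pickle.dump(c,open(f'pics/{n}.pkl','wb')); return c
def K(c):
    f=200/np.tan(np.radians(c['fov_y'])/2); return f
def rot(c):
    o=np.array(c['orientation'],float)
    return o if o.shape==(3,3) else R.from_quat(o[[1,2,3,0]]).as_matrix()
def ray(c,u,v,z):
    f=K(c); d=rot(c)@np.array([(u-c['cx'])/f,(v-c['cy'])/f,1]); o=np.array(c['origin'])
    return o+d*(z-o[2])/d[2]
def proj(c,p):
    q=rot(c).T@(np.array(p,float)-np.array(c['origin'])); f=K(c)
    return np.array([c['cx']+f*q[0]/q[2],c['cy']+f*q[1]/q[2]])
E
python3 - <<'E'
from h import *
for n in ['top','side','wrist']:
    c=cam(n); cv2.imwrite(f'pics/{n}0.png',c['image']); print(n,c['fov_y'],c['cx'],c['cy'],c['origin'],c['orientation'])
print(ctrl.sense())
E
```

```text
pics
top 57.54583361369807 317.25623013925815 198.11806379478818 [ 296.01846255 -126.07123004 1071.58051636] [-0.05764105  0.71329523 -0.69565307  0.06288263]
side 56.21485083863055 310.9324276778366 198.94029108913736 [ 272.80826291 -905.51902054  649.14739324] [-0.44981128  0.88341647 -0.1120704   0.06844982]
wrist 71.77894240979228 319.16189279280445 204.22059289341797 [146.86394596 510.47549724 372.19385646] [0.13852771 0.83270444 0.52901628 0.0869205 ]
{'time_s': 0.15, 'joints': array([ 9.07570484e-01,  3.13336240e-01,  1.49822952e+00,  2.50041767e-05,
        1.33098563e+00, -2.23351611e-01]), 'dq': array([ 0.00067848, -0.0022948 , -0.00136688, -0.00137898, -0.00112354,
        0.00068109]), 'tau': array([ 1.61301017e-03, -4.12368965e+01, -2.59794921e+01, -1.65431156e-04,
        3.20666906e-03,  1.48081807e-05]), 'eef_pos': array([223.43585168, 474.89639541, 241.87141417]), 'ee_rot': array([ 0.68991972,  0.15396777,  0.69022601, -0.15457281]), 'force': array([-0.0211572 ,  0.17070927, -0.13678224]), 'wrist_torque': array([ 0.01547021, -0.04145913,  0.03815876]), 'grip_width': 0.9985223562662668}
```

View pics/top0.png

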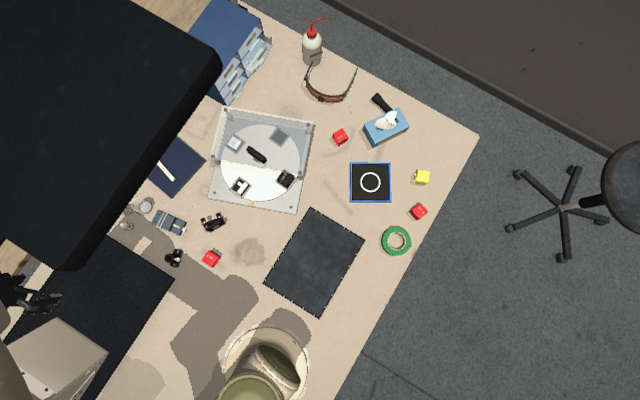

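View pics/side0.png

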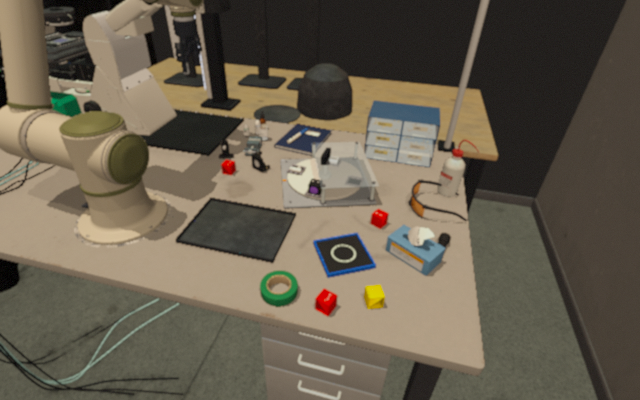

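View pics/wrist0.png

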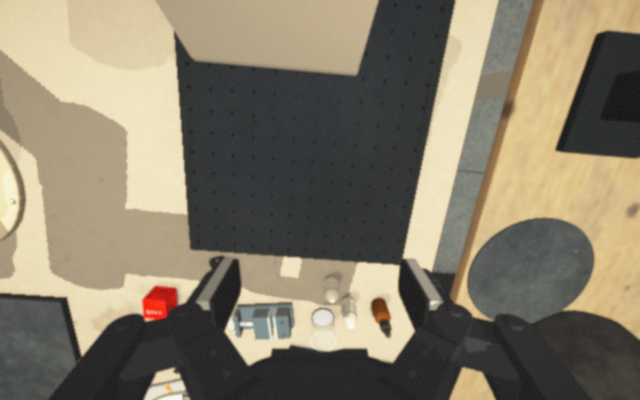

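```bash
python3 - <<'E'
from h import *
import pickle
c=pickle.load(open('pics/top.pkl','rb'))
cv2.imwrite('pics/topc.png',cv2.resize(c['image'][95:225,195:335],None,fx=5.5,fy=4.6*5.5/4.6*0.8,interpolation=cv2.INTER_CUBIC)[:600])
cv2.imwrite('pics/topc.png',cv2.resize(c['image'][100:220,200:320],(600,600),interpolation=cv2.INTER_CUBIC))
cv2.imwrite('pics/topt.png',cv2.resize(c['image'][150:215,335:400],(520,520),interpolation=cv2.INTER_CUBIC))
c=pickle.load(open('pics/side.pkl','rb'))
cv2.imwrite('pics/sidec.png',cv2.resize(c['image'][130:220,270:390],(800,600),interpolation=cv2.INTER_CUBIC))
E
```

```text
(no output)
```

View pics/topc.png

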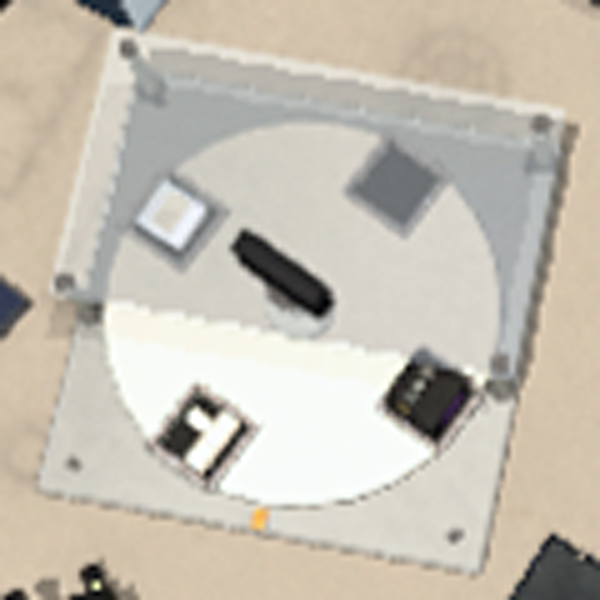

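View pics/topt.png

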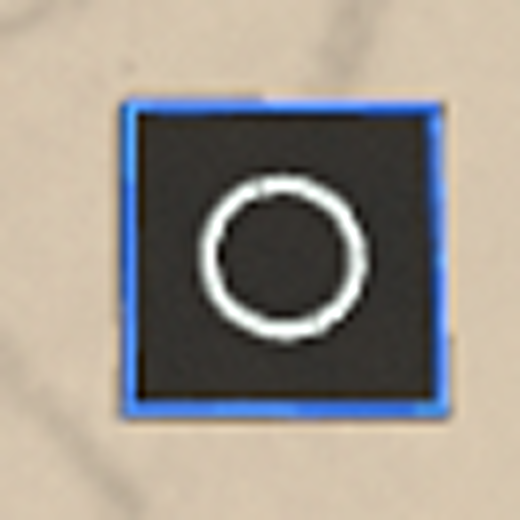

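View pics/sidec.png

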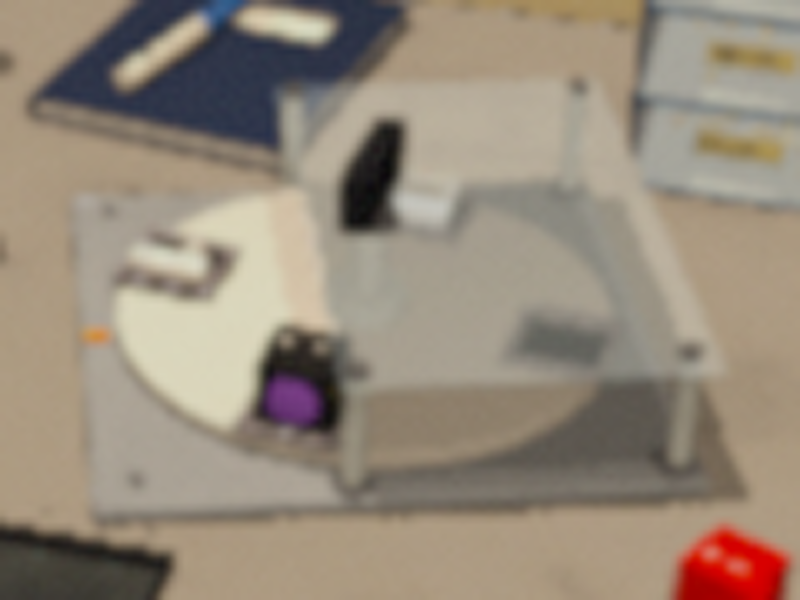

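```bash
python3 - <<'E'
from h import *
import pickle
from scipy.optimize import least_squares
c=pickle.load(open('pics/top.pkl','rb'))
P=lambda u,v:np.array([200+u/5,100+v/5])-0.4
# stand pts
S=[((-135,135,10),P(40,490)),((-135,-135,10),P(480,572)),((-127,0,10),P(261,518)),((-22,126,72),P(65,281)),((-22,-126,72),P(502,362)),((122,122,72),P(128,47)),((122,-122,72),P(541,122))]
def w(p,l):
    x,y,a=p; return np.array([x+np.cos(a)*l[0]-np.sin(a)*l[1],y+np.sin(a)*l[0]+np.cos(a)*l[1],l[2]])
f=lambda p:np.concatenate([proj(c,w(p,l))-q for l,q in S])
m=ray(c,*P(300,310),20); print('rough',m)
r=least_squares(f,[m[0],m[1],-0.2]); print(r.x,r.fun.round(2))
sp=r.x
d=ray(c,*P(261,518),10); print('mark',d)
for n,u,v,z in [('cube',430,397,56),('empty',396,187,22),('box',172,213,34),('tee',205,437,34),('k1',243,240,108),('k2',323,304,108)]:
    q=ray(c,*P(u,v),z); e=q[:2]-sp[:2]; print(n,q.round(1),'r',np.hypot(*e).round(1),'ang',np.degrees(np.arctan2(e[1],e[0])-sp[2]).round(1))
print('tray',ray(c,335+283/8-.4,150+257/8-.4,8), [ray(c,335+a/8-.4,150+b/8-.4,12).round(1) for a,b in [(124,103),(443,103),(447,411),(127,412)]])
for n,u,v in [('purple notepad',170,170),('redcube',340,136),('red2',211,258),('blkthing',213,222)]: print(n,ray(c,u,v,20).round(0))
E
```

```text
rough [583.16141153  42.57211387  20.        ]
[ 5.84038817e+02  4.02681538e+01 -1.58924080e-01] [-1.1   0.01  0.78  0.28  0.09  0.08 -0.04  0.03 -0.1  -0.21  0.15 -0.05
  0.22 -0.19]
mark [458.876579    60.65035781  10.        ]
cube [524.1 -39.9  56. ] r 100.1 ang -117.7
empty [660.5 -11.5  22. ] r 92.3 ang -25.0
box [636.6 119.1  34. ] r 94.7 ang 65.4
tee [501.9  91.4  34. ] r 96.8 ang 157.2
k1 [597.9  61.7 108. ] r 25.6 ang 66.2
k2 [562.8  16.1 108. ] r 32.1 ang -122.1
tray [ 533.20695075 -288.16551091    8.        ] [array([ 589.9, -227.8,   12. ]), array([ 593.2, -347.8,   12. ]), array([ 475.7, -348.2,   12. ]), array([ 472.3, -229.9,   12. ])]
purple notepad [550. 306.  20.]
redcube [ 669. -196.   20.]
red2 [297. 166.  20.]
blkthing [400. 168.  20.]
```

```bash
python3 - <<'E'
from h import *
s=ctrl.sense(); q=s['ee_rot']; M=R.from_quat(q[[1,2,3,0]]).as_matrix(); print(M.round(3)); print(np.degrees(np.arctan2(M[1,1],M[0,1])), ctrl.nose_length)
E
```

```text
[[-0.001  0.426  0.905]
 [-0.001  0.905 -0.426]
 [-1.    -0.001 -0.   ]]
64.79672833404095 11.0
```

>>> {"fn": "step_arm", "kwargs": {"commands": [[[0.49,-0.69,0],0.03],[[0.49,-0.69,0],0.03],[[0.49,-0.69,0],0.03],[[0.49,-0.69,0],0.03],[[0.49,-0.69,0],0.03]], "gripper": -1, "force": 20}}

```text
time_s: 0.65
eef_pos: [322.0, 335.8, 242.2]
ee_rot: [0.707, -0.013, 0.707, 0.012]
force: [0.3, 0.0, 0.5]
grip_width: 0.999
```

>>> {"fn": "step_arm", "kwargs": {"commands": [[[0.49,-0.69,0],0.03],[[0.49,-0.69,0],0.03],[[0.49,-0.69,0],0.03],[[0.49,-0.69,0],0.03],[[0.49,-0.69,0],0.03]]}}

```text
time_s: 1.15
eef_pos: [420.1, 197.8, 242.2]
ee_rot: [0.684, -0.177, 0.685, 0.177]
force: [1.1, -0.0, -1.0]
grip_width: 1.003
```

>>> {"fn": "step_arm", "kwargs": {"commands": [[[0.7,-0.7,0],0.03],[[0.7,-0.7,0],0.03],[[0.7,-0.65,0],0.03],[[0.7,-0.65,0],0.03],[[0.65,-0.65,0],0.03]]}}

```text
time_s: 1.65
eef_pos: [558.5, 63.7, 242.0]
ee_rot: [0.624, -0.332, 0.624, 0.332]
force: [-0.9, -0.0, 0.4]
grip_width: 1.003
```

>>> {"fn": "step_arm", "kwargs": {"commands": [[[0.6,-0.6,0],0],[[0,0,-0.5],0],[[0,0,0],0]], "gripper": -0.3}}

```text
time_s: 1.95
eef_pos: [580.7, 40.5, 219.5]
ee_rot: [0.624, -0.329, 0.627, 0.332]
force: [-0.7, -0.5, 0.0]
grip_width: 0.647
```

```bash
python3 - <<'E'
from h import *
for n in ['top','wrist','side']:
    c=cam(n); cv2.imwrite(f'pics/{n}1.png',c['image'])
    if n=='side': cv2.imwrite('pics/side1c.png',cv2.resize(c['image'][80:230,250:400],(600,600),interpolation=cv2.INTER_CUBIC))
s=ctrl.sense();print(s['eef_pos'],s['joints'].round(2))
E
```

```text
[581.41321812  41.5264249  223.01540155] [-0.13  0.45  1.35  0.    1.34 -2.67]
```

View pics/wrist1.png

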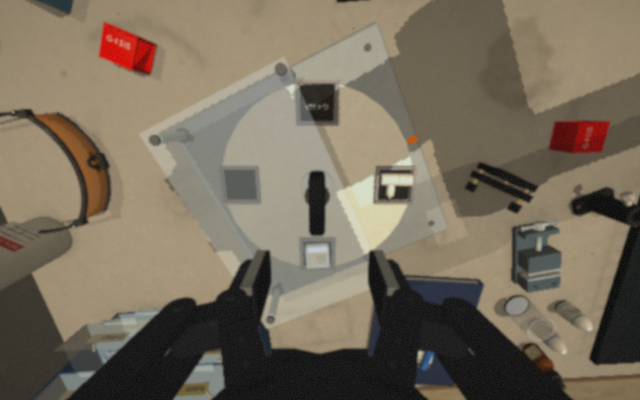

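View pics/side1c.png

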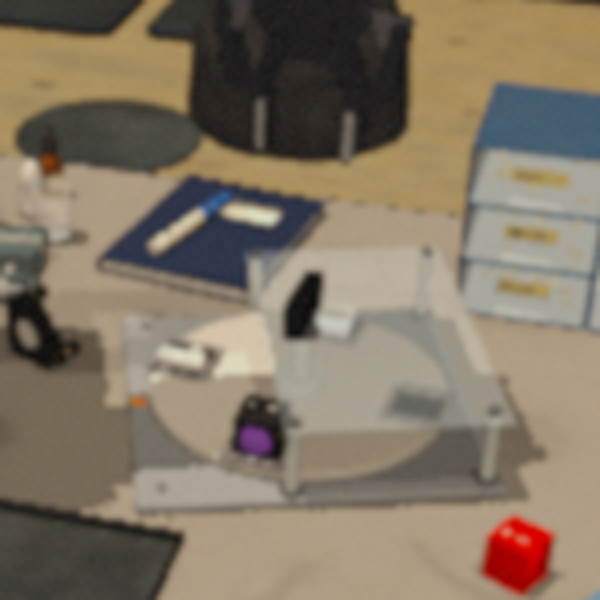

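```bash
python3 - <<'E'
from h import *
import pickle
c=pickle.load(open('pics/wrist.pkl','rb')); print(c['origin'])
cv2.imwrite('pics/w1k.png',cv2.resize(c['image'][80:275,220:415],(780,780)[:2],interpolation=cv2.INTER_CUBIC)[:600])
cv2.imwrite('pics/w1k.png',cv2.resize(c['image'][80:275,220:430],(646,600),interpolation=cv2.INTER_CUBIC))
st=np.array([584.04,40.27]);a=-.159
for n,u,v,z in [('cube',317,103,56),('empty',240,185,20),('tee',395,185,20),('box',317,254,27),('k1',317,172,108),('k2',317,234,108),('mark',412,140,10),('s1',281,69,72),('s2',155,140,72)]:
    q=ray(c,u,v,z); e=q[:2]-st; print(n,q.round(1),np.hypot(*e).round(1),np.degrees(np.arctan2(e[1],e[0])-a).round(1))
for n,l in [('s1',(-22,-126,72)),('mark',(-127,0,10))]:
    x=st+[np.cos(a)*l[0]-np.sin(a)*l[1],np.sin(a)*l[0]+np.cos(a)*l[1]]; print(n,x,proj(c,[*x,l[2]]))
print(proj(c,[*st,108]))
E
```

```text
[533.17002997 -27.57852846 351.66011347]
cube [530.3 -34.5  56. ] 92.0 -116.6
empty [662.5 -10.1  20. ] 93.2 -23.6
tee [503.8  97.8  20. ] 98.7 153.5
box [635.6 119.6  27. ] 94.6 66.1
k1 [563.5  14.7 108. ] 32.8 -119.6
k2 [597.8  64.9 108. ] 28.2 69.9
mark [458.4  63.8  10. ] 127.8 178.5
s1 [541.2 -76.8  72. ] 124.6 -101.0
s2 [682.4 -95.7  72. ] 167.8 -45.0
s1 [542.36781225 -80.6573698 ] [277.47253818  65.87662425]
mark [458.64196429  60.37802428] [410.48625988 137.68468737]
[314.30785657 206.49535337]
```

View pics/w1k.png

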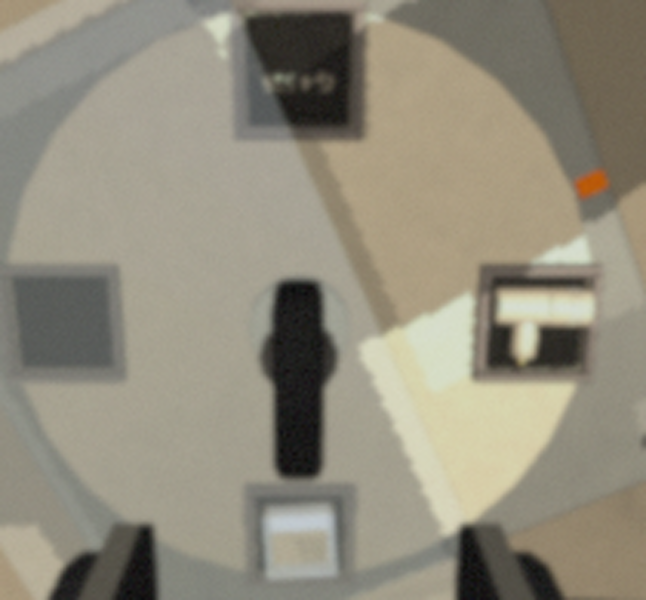

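>>> {"fn": "step_arm", "kwargs": {"commands": [[[0,0,-0.8],0],[[0,0,-0.8],0],[[0,0,-0.8],0],[[0,0,-0.7],0],[[0,0,0],0]]}}

```text
time_s: 2.6
eef_pos: [579.9, 41.7, 96.0]
ee_rot: [0.623, -0.33, 0.626, 0.332]
force: [-0.3, -0.2, 0.8]
grip_width: 0.648
```

>>> {"fn": "step_arm", "kwargs": {"commands": [[[0,0,0],0],[[0,0,0],0],[[0,0,0],0],[[0,0,0],0],[[0,0,0],0]], "gripper": 1, "force": 20}}

```text
time_s: 3.1
eef_pos: [583.2, 40.6, 100.5]
ee_rot: [0.626, -0.332, 0.623, 0.33]
force: [4.1, -1.6, 7.0]
grip_width: 0.178
```

>>> {"fn": "step_arm", "kwargs": {"commands": [[[0,0,0],-0.01],[[0,0,0],-0.02],[[0,0,0],-0.02],[[0,0,0],-0.02],[[0,0,0],-0.02]]}}

```text
time_s: 3.6
eef_pos: [582.6, 41.1, 100.5]
ee_rot: [0.667, -0.239, 0.664, 0.238]
force: [0.4, 1.2, 10.3]
grip_width: 0.177
```

>>> {"fn": "step_arm", "kwargs": {"commands": [[[0,0,0],-0.02],[[0,0,0],-0.02],[[0,0,0],-0.02],[[0,0,0],-0.02],[[0,0,0],-0.02]]}}

```text
time_s: 4.1
eef_pos: [582.1, 41.9, 100.5]
ee_rot: [0.696, -0.131, 0.694, 0.132]
force: [-3.1, 5.8, 10.9]
grip_width: 0.182
```

>>> {"fn": "step_arm", "kwargs": {"commands": [[[0,0,0],-0.02],[[0,0,0],-0.02],[[0,0,0],-0.02],[[0,0,0],-0.02],[[0,0,0],-0.02]]}}

```text
time_s: 4.6
eef_pos: [581.9, 42.8, 100.5]
ee_rot: [0.708, -0.021, 0.706, 0.022]
force: [-2.2, 9.7, 12.5]
grip_width: 0.182
```

>>> {"fn": "step_arm", "kwargs": {"commands": [[[0,0,0],-0.02],[[0,0,0],-0.02],[[0,0,0],-0.02],[[0,0,0],-0.011],[[0,0,0],0]]}}

```text
time_s: 5.1
eef_pos: [581.9, 43.5, 100.5]
ee_rot: [0.706, 0.058, 0.704, -0.055]
force: [-2.4, 12.7, 11.8]
grip_width: 0.185
```

>>> {"fn": "step_arm", "kwargs": {"commands": [[[0,0,0],0],[[0,0,0],0]]}}

```text
time_s: 5.3
eef_pos: [581.9, 43.4, 100.5]
ee_rot: [0.706, 0.058, 0.704, -0.055]
force: [-2.9, 12.3, 12.3]
grip_width: 0.178
```

```bash
python3 - <<'E'
from h import *
for n,b in [('top',(100,220,200,320)),('side',(100,230,250,400))]:
    c=cam(n); i=c['image'][b[0]:b[1],b[2]:b[3]]
    cv2.imwrite(f'pics/{n}2.png',cv2.resize(i,None,fx=4.5,fy=4.5,interpolation=cv2.INTER_CUBIC))
c=cam('wrist'); cv2.imwrite('pics/wrist2.png',c['image'])
s=ctrl.sense();print(s)
E
```

```text
{'time_s': 5.45, 'joints': array([-0.12777941,  0.57947524,  1.48814125,  0.00448527,  1.07198426,
       -1.54094331]), 'dq': array([-0.00138456,  0.00079304, -0.00084489,  0.00078944, -0.00013579,
        0.00045066]), 'tau': array([-7.47557089e+00, -4.34520257e+01, -2.07254738e+01, -2.59472005e+00,
       -9.95679349e-01, -2.00650154e-02]), 'eef_pos': array([581.95954032,  43.45626906, 100.50556316]), 'ee_rot': array([ 0.70562149,  0.05778567,  0.70407832, -0.05507133]), 'force': array([-2.49279333, 12.42076742, 11.73934159]), 'wrist_torque': array([ 2.00497686,  0.3801495 , -0.02699043]), 'grip_width': 0.17870958638796408}
```

View pics/wrist2.png

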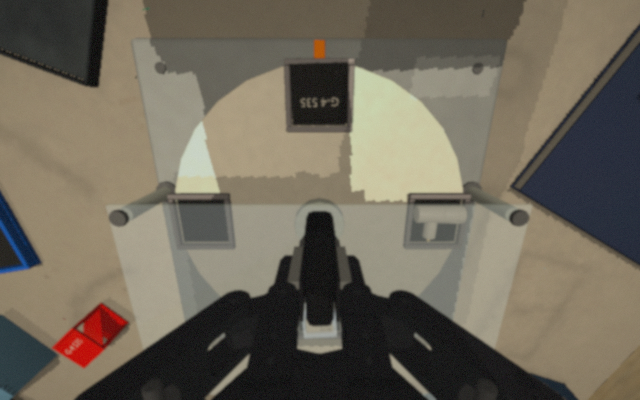

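View pics/side2.png

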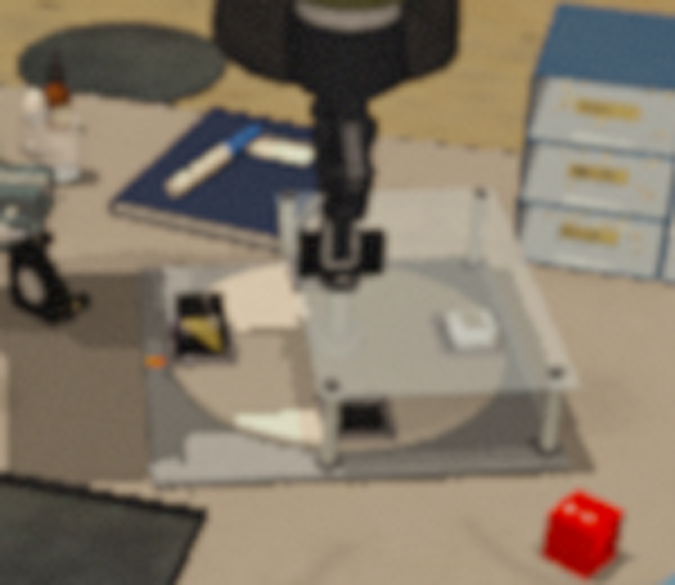

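View pics/top2.png

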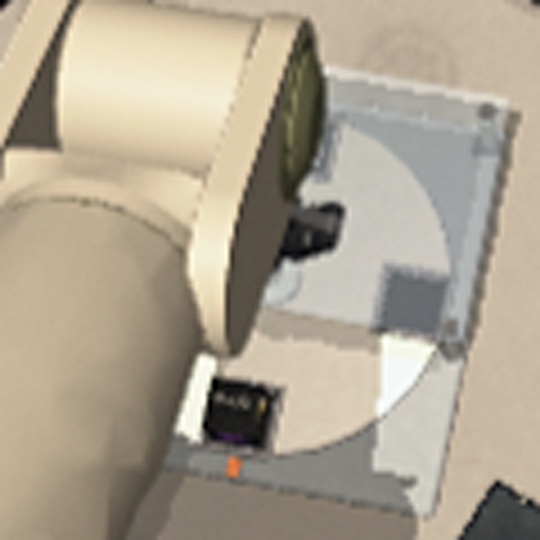

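>>> {"fn": "step_arm", "kwargs": {"commands": [[[0,0.05,0],0],[[0,0,0],0]]}}

```text
time_s: 5.65
eef_pos: [582.0, 43.6, 100.5]
ee_rot: [0.706, 0.057, 0.704, -0.056]
force: [-3.9, 2.0, 11.0]
grip_width: 0.178
```

>>> {"fn": "step_arm", "kwargs": {"commands": [[[0,0,0],0],[[0,0,0],0],[[0,0,0],0],[[0,0,0],0]], "gripper": -0.3}}

```text
time_s: 6.05
eef_pos: [581.4, 43.0, 98.2]
ee_rot: [0.705, 0.057, 0.705, -0.057]
force: [0.3, 0.2, 0.6]
grip_width: 0.649
```

>>> {"fn": "step_arm", "kwargs": {"commands": [[[0,0,0.5],0],[[0,0,1],0],[[0,0,1],0],[[0,0,0],0],[[0,0,0],0]]}}

```text
time_s: 6.55
eef_pos: [581.6, 43.0, 198.6]
ee_rot: [0.705, 0.057, 0.705, -0.057]
force: [0.1, -0.5, -1.0]
grip_width: 0.649
```

```bash
python3 - <<'E'
from h import *
c=cam('wrist'); cv2.imwrite('pics/wrist3.png',c['image'])
s=ctrl.sense();print(s['eef_pos'],s['joints'],s['force'],s['time_s'],s['ee_rot'])
E
```

```text
[581.1549102   43.07714672 197.4442631 ] [-1.26948053e-01  4.75851195e-01  1.38131837e+00  3.83190533e-05
  1.28576868e+00 -1.53752868e+00] [-0.31019921 -0.57641805 -1.33223109] 6.6 [ 0.70436407  0.05662329  0.70531329 -0.05655277]
```

View pics/wrist3.png

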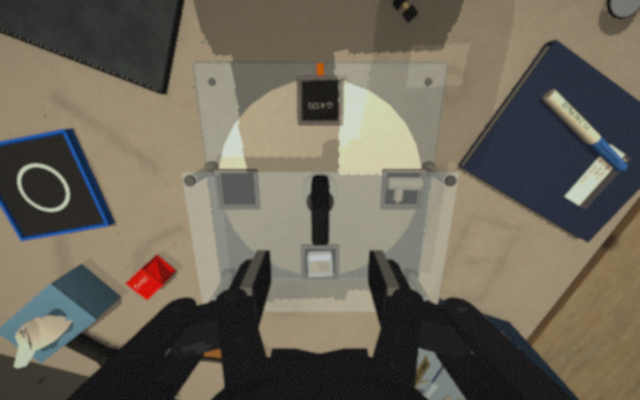

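```bash
python3 - <<'E'
from h import *
import pickle
c=pickle.load(open('pics/wrist.pkl','rb'))
from scipy.optimize import least_squares
S=[((-135,135,10),(447,62)),((-135,-135,10),(194,62)),((-127,0,10),(320,69)),((-22,126,72),(450,181)),((-22,-126,72),(190,181))]
def w(p,l):
    x,y,a=p; return np.array([x+np.cos(a)*l[0]-np.sin(a)*l[1],y+np.sin(a)*l[0]+np.cos(a)*l[1],l[2]])
f=lambda p:np.concatenate([proj(c,w(p,l))-q for l,q in S])
r=least_squares(f,[582,43,-0.16]);p=r.x; print(p,r.fun.round(1))
print('station',w(p,(-95,0,38)),'from axis 582,43.5',w((582,43.5,p[2]),(-95,0,38)))
for n,u,v,z in [('cubetop',319.5,99.5,56),('tray',43,187,8),('tee',403,188,28),('box',319,262,34),('empty',239,188,20)]:
    q=ray(c,u,v,z);print(n,q.round(1),np.hypot(*(q[:2]-[582,43.5])).round(1))
cv2.imwrite('pics/w3c.png',cv2.resize(c['image'][55:125,270:370],(800,560),interpolation=cv2.INTER_CUBIC))
cv2.imwrite('pics/w3t.png',cv2.resize(c['image'][125:245,0:120],(600,600),interpolation=cv2.INTER_CUBIC))
E
```

```text
[ 5.84570392e+02  4.32159102e+01 -1.60147855e-01] [ 3.5 -0.6 -4.1 -0.8  0.2  0.8  2.   1.3 -1.6  1.1]
station [490.78603858  58.36500642  38.        ] from axis 582,43.5 [488.21564692  58.64909627  38.        ]
cubetop [489.2  57.9  56. ] 93.9
tray [ 532.  -285.6    8. ] 332.9
tee [595.5 136.2  28. ] 93.7
box [670.7  28.2  34. ] 90.0
empty [567.9 -49.1  20. ] 93.7
```

View pics/w3c.png

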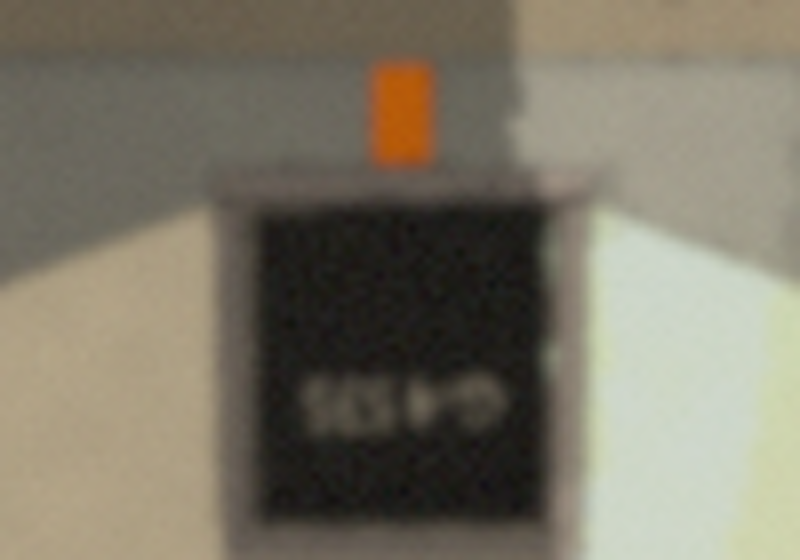

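View pics/w3t.png

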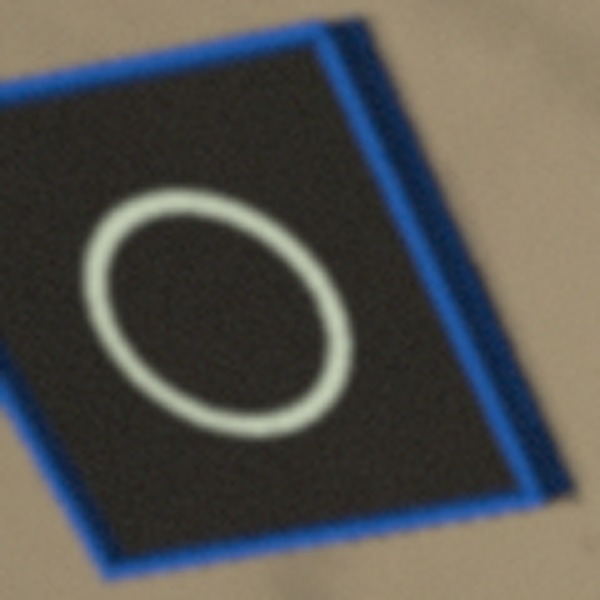

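>>> {"fn": "step_arm", "kwargs": {"commands": [[[-0.77,0.13,0],0],[[-0.77,0.13,0],0],[[-0.77,0.13,0],0],[[0,0,-0.9],0],[[0,0,-0.9],0]]}}

```text
time_s: 7.1
eef_pos: [488.3, 58.8, 125.1]
ee_rot: [0.705, 0.057, 0.705, -0.057]
force: [1.4, -0.3, -0.0]
grip_width: 0.655
```

>>> {"fn": "step_arm", "kwargs": {"commands": [[[0,0,-0.6],0],[[0,0,-0.4],0],[[0,0,0],0],[[0,0,0],0]]}}

```text
time_s: 7.5
eef_pos: [488.9, 58.7, 86.0]
ee_rot: [0.704, 0.057, 0.705, -0.057]
force: [0.4, -0.7, 0.5]
grip_width: 0.652
```

```bash
python3 - <<'E'
from h import *
c=cam('wrist'); cv2.imwrite('pics/wrist4.png',c['image'])
c=cam('side'); cv2.imwrite('pics/side4.png',cv2.resize(c['image'][100:230,250:400],(692,600),interpolation=cv2.INTER_CUBIC))
s=ctrl.sense();print(s['eef_pos'],s['force'],s['time_s'])
E
```

```text
[489.46306235  58.60779258  86.93192886] [ 0.23898542 -0.04579686  0.72544757] 7.6
```

View pics/wrist4.png

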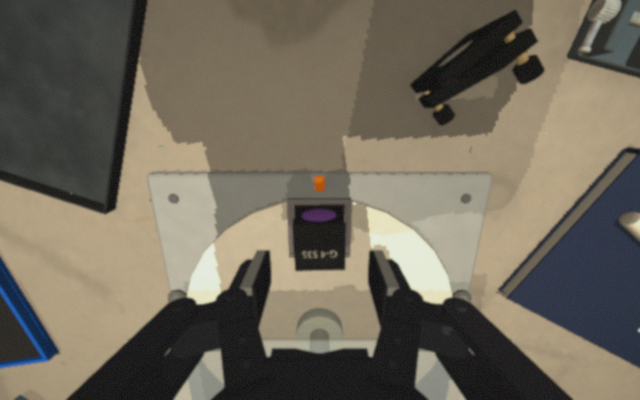

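View pics/side4.png

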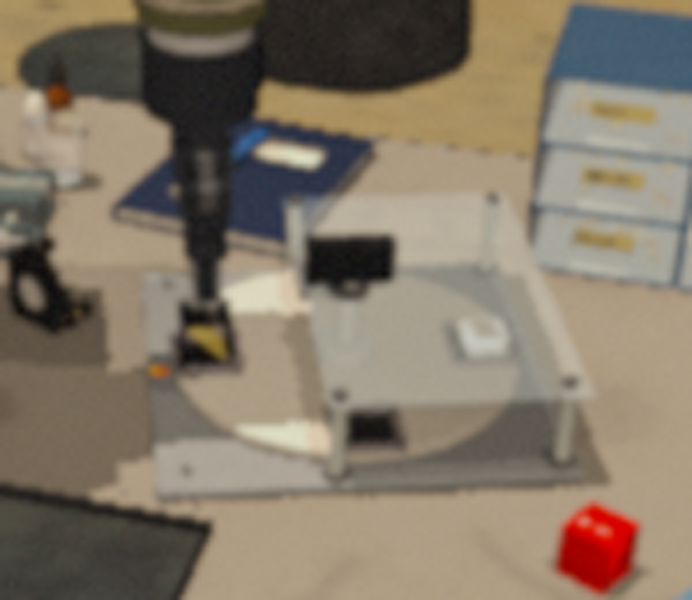

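>>> {"fn": "step_arm", "kwargs": {"commands": [[[0,0,-0.5],0],[[0,0,-0.4],0],[[0,0,-0.2],0],[[0,0,0],0]]}}

```text
time_s: 8.0
eef_pos: [488.9, 58.7, 42.1]
ee_rot: [0.705, 0.057, 0.705, -0.057]
force: [-0.1, 0.1, -0.5]
grip_width: 0.651
```

>>> {"fn": "step_arm", "kwargs": {"commands": [[[0,0,0],0],[[0,0,0],0],[[0,0,0],0],[[0,0,0],0],[[0,0,0],0]], "gripper": 1, "force": 20}}

```text
time_s: 8.5
eef_pos: [489.7, 58.6, 43.2]
ee_rot: [0.705, 0.057, 0.704, -0.057]
force: [-1.1, -0.2, 7.0]
grip_width: 0.39
```

>>> {"fn": "step_arm", "kwargs": {"commands": [[[0,0,0.2],0],[[0,0,0.3],0],[[0,0,0.5],0],[[0,0,0.5],0],[[0,0,0.5],0]]}}

```text
time_s: 9.0
eef_pos: [489.1, 58.7, 124.0]
ee_rot: [0.705, 0.057, 0.705, -0.057]
force: [-0.9, -0.0, -0.2]
grip_width: 0.388
```

>>> {"fn": "step_arm", "kwargs": {"commands": [[[0,0,0.5],0],[[0,0,0.5],0],[[0,0,0],0]]}}

```text
time_s: 9.3
eef_pos: [490.3, 58.6, 165.3]
ee_rot: [0.707, 0.056, 0.703, -0.057]
force: [0.0, 0.7, -0.9]
grip_width: 0.392
```

```bash
python3 - <<'E'
from h import *
c=cam('wrist'); cv2.imwrite('pics/wrist5.png',c['image'])
c=cam('side'); cv2.imwrite('pics/side5.png',cv2.resize(c['image'][80:230,250:400],(600,600),interpolation=cv2.INTER_CUBIC))
s=ctrl.sense();print(s['eef_pos'],s['force'],s['time_s'],s['grip_width'],s['joints'])
E
```

```text
[488.97252605  58.67122288 162.40440973] [ 0.44125775 -0.72329819 -0.90083392] 9.4 0.38703174410749774 [-1.18975561e-01  3.22736794e-01  1.70634949e+00 -2.24113546e-05
  1.11201107e+00 -1.52957547e+00]
```

View pics/wrist5.png

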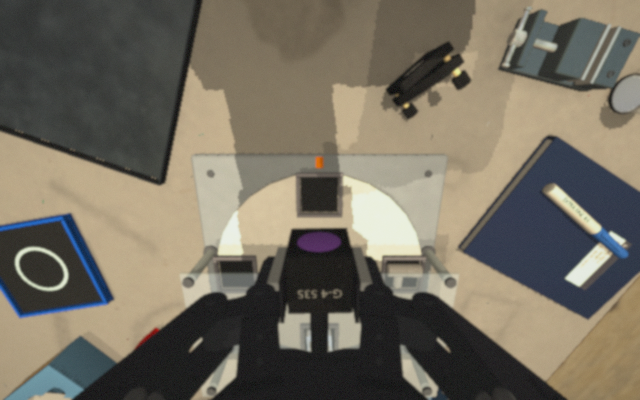

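View pics/side5.png

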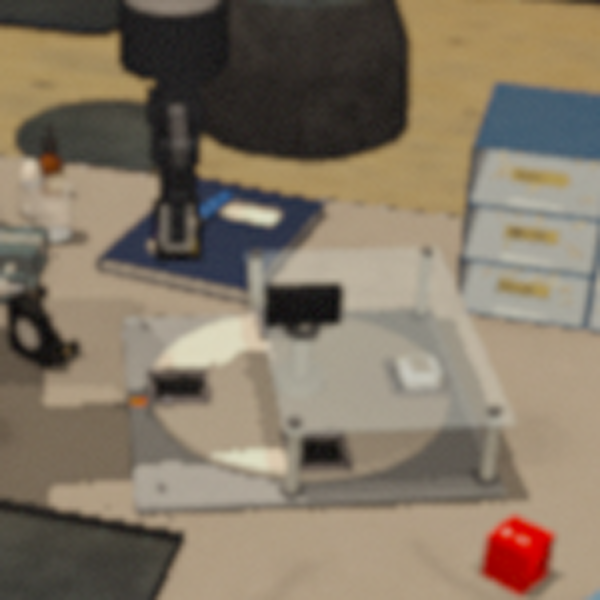

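>>> {"fn": "step_arm", "kwargs": {"commands": [[[0.1,-0.4,0],0],[[0.1,-0.7,0],0],[[0.1,-0.7,0],0],[[0.1,-0.7,0],0],[[0.1,-0.7,0],0]]}}

```text
time_s: 9.9
eef_pos: [508.6, -70.3, 161.2]
ee_rot: [0.704, 0.057, 0.706, -0.056]
force: [0.4, 0.9, -0.3]
grip_width: 0.389
```

>>> {"fn": "step_arm", "kwargs": {"commands": [[[0.1,-0.7,0],0],[[0.1,-0.7,0],0],[[0.1,-0.7,0],0],[[0.1,-0.7,0],0],[[0.1,-0.7,0],0]]}}

```text
time_s: 10.4
eef_pos: [528.7, -210.3, 161.0]
ee_rot: [0.704, 0.057, 0.706, -0.056]
force: [0.7, -0.3, -0.7]
grip_width: 0.39
```

>>> {"fn": "step_arm", "kwargs": {"commands": [[[0.1,-0.7,0],0],[[0,-0.7,0],0],[[0,-0.5,0],0],[[0,0,0],0],[[0,0,-0.5],0]]}}

```text
time_s: 10.9
eef_pos: [533.7, -285.8, 143.1]
ee_rot: [0.706, 0.056, 0.704, -0.057]
force: [0.2, -0.1, -1.2]
grip_width: 0.394
```

>>> {"fn": "step_arm", "kwargs": {"commands": [[[0,0,-0.5],0],[[0,0,-0.5],0],[[0,0,0],0],[[0,0,0],0]]}}

```text
time_s: 11.3
eef_pos: [533.1, -284.8, 102.3]
ee_rot: [0.705, 0.057, 0.705, -0.056]
force: [0.8, 0.4, 0.1]
grip_width: 0.388
```

```bash
python3 - <<'E'
from h import *
import pickle
c=pickle.load(open('pics/wrist.pkl','rb')); print('tray from prev wrist',ray(c,42,269,8))
c=cam('wrist'); cv2.imwrite('pics/wrist6.png',c['image'])
c=cam('side'); cv2.imwrite('pics/side6.png',cv2.resize(c['image'][180:300,280:400],(600,600),interpolation=cv2.INTER_CUBIC))
s=ctrl.sense();print(s['eef_pos'],s['force'],s['time_s'],s['grip_width'],s['joints'])
E
```

```text
tray from prev wrist [ 532.91990824 -284.90226624    8.        ]
[ 533.5710098  -285.32371002  103.37213326] [ 0.22127929 -0.29167459 -1.35143146] 11.4 0.3890457423769364 [-6.84480481e-01  6.18386576e-01  1.41192283e+00  3.38012366e-05
  1.10974740e+00 -2.09542613e+00]
```

View pics/wrist6.png

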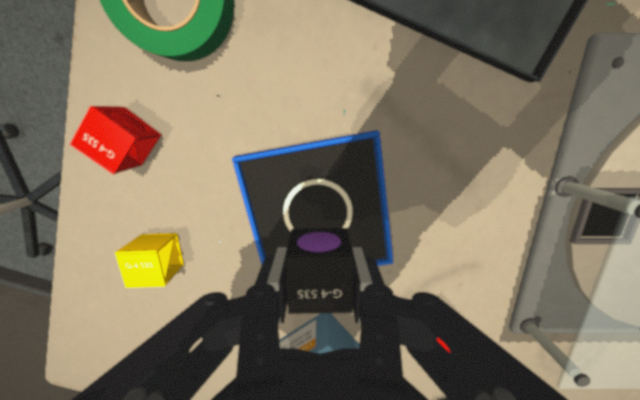

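View pics/side6.png

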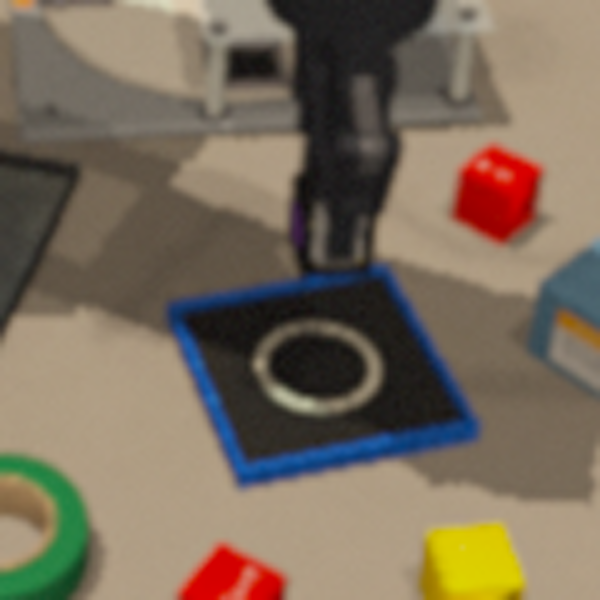

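>>> {"fn": "step_arm", "kwargs": {"commands": [[[0,-0.03,-0.6],0],[[0,0,-0.5],0],[[0,0,-0.4],0],[[0,0,-0.15],0],[[0,0,0],0]]}}

```text
time_s: 11.9
eef_pos: [533.2, -286.5, 36.5]
ee_rot: [0.705, 0.057, 0.705, -0.057]
force: [-0.4, 0.3, -0.1]
grip_width: 0.386
```

>>> {"fn": "step_arm", "kwargs": {"commands": [[[0,0,-0.05],0],[[0,0,0],0]]}}

```text
time_s: 12.1
eef_pos: [533.5, -286.8, 35.1]
ee_rot: [0.705, 0.056, 0.704, -0.057]
force: [-0.6, 0.3, -0.3]
grip_width: 0.391
```

```bash
python3 - <<'E'
from h import *
c=cam('side'); cv2.imwrite('pics/side7.png',cv2.resize(c['image'][200:300,290:390],(600,600),interpolation=cv2.INTER_CUBIC))
s=ctrl.sense();print(s['eef_pos'],s['force'],s['time_s'],s['grip_width'])
E
```

```text
[ 533.4615441  -286.75269919   35.09024277] [ 0.74845147  0.13600419 -0.06161986] 12.15 0.3896730327022491
```

View pics/side7.png

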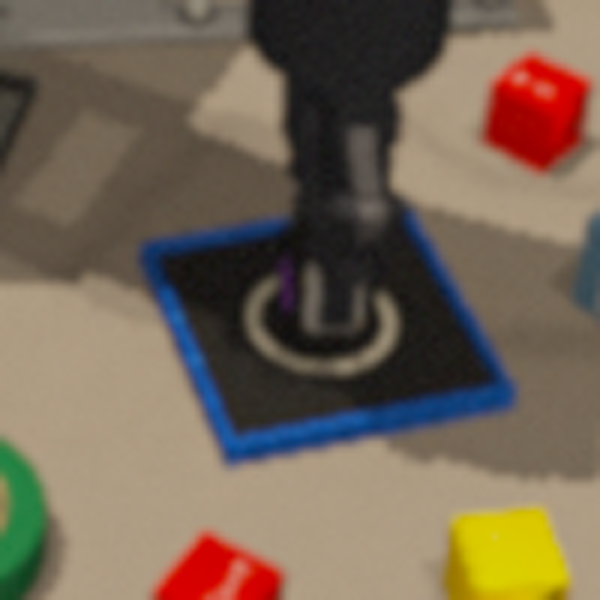

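Centred in the circle; creep down until contact shows.

>>> {"fn": "step_arm", "kwargs": {"commands": [[[0,0,-0.04],0],[[0,0,0],0]]}}

```text
time_s: 12.35
eef_pos: [533.2, -286.6, 32.8]
ee_rot: [0.705, 0.057, 0.705, -0.057]
force: [-0.1, 0.3, -0.7]
grip_width: 0.383
```

>>> {"fn": "step_arm", "kwargs": {"commands": [[[0,0,-0.04],0],[[0,0,0],0]]}}

```text
time_s: 12.55
eef_pos: [533.2, -286.7, 31.3]
ee_rot: [0.705, 0.056, 0.705, -0.057]
force: [-0.8, 0.5, 1.5]
grip_width: 0.388
```

>>> {"fn": "step_arm", "kwargs": {"commands": [[[0,0,-0.03],0],[[0,0,0],0]]}}

```text
time_s: 12.75
eef_pos: [533.3, -286.7, 31.2]
ee_rot: [0.705, 0.056, 0.705, -0.057]
force: [-4.6, 2.6, 11.6]
grip_width: 0.39
```

>>> {"fn": "step_arm", "kwargs": {"commands": [[[0,0,0.02],0],[[0,0,0],0]]}}

```text
time_s: 12.95
eef_pos: [533.2, -286.7, 31.3]
ee_rot: [0.705, 0.056, 0.705, -0.057]
force: [-2.8, 1.6, 6.9]
grip_width: 0.392
```

>>> {"fn": "step_arm", "kwargs": {"commands": [[[0,0,0],0],[[0,0,0],0],[[0,0,0],0],[[0,0,0],0],[[0,0,0],0]], "gripper": -0.3}}

```text
time_s: 13.45
eef_pos: [533.1, -286.5, 30.6]
ee_rot: [0.705, 0.057, 0.705, -0.057]
force: [0.2, 0.2, -0.4]
grip_width: 0.648
```

>>> {"fn": "step_arm", "kwargs": {"commands": [[[0,0,0.3],0],[[0,0,0.6],0],[[0,0,1],0],[[0,0,1],0],[[0,0,0.8],0]]}}

```text
time_s: 13.95
eef_pos: [533.4, -286.7, 182.2]
ee_rot: [0.706, 0.056, 0.704, -0.057]
force: [0.0, 0.6, -0.1]
grip_width: 0.649
```

>>> {"fn": "step_arm", "kwargs": {"commands": [[[-0.5,0,0.5],0],[[-0.7,0,0],0],[[-0.7,0,0],0],[[-0.3,0,0],0],[[0,0,0],0]]}}

```text
time_s: 14.45
eef_pos: [444.3, -286.7, 199.9]
ee_rot: [0.705, 0.057, 0.705, -0.057]
force: [0.6, 0.1, -0.8]
grip_width: 0.649
```

```bash
python3 - <<'E'
from h import *
c=cam('wrist'); cv2.imwrite('pics/wrist8.png',c['image'])
c=cam('side'); cv2.imwrite('pics/side8.png',cv2.resize(c['image'][130:290,260:400],(525,600),interpolation=cv2.INTER_CUBIC))
c=cam('top'); cv2.imwrite('pics/top8.png',cv2.resize(c['image'][100:220,200:400],(800,480),interpolation=cv2.INTER_CUBIC))
s=ctrl.sense();print(s['eef_pos'],s['force'],s['time_s'],s['grip_width'])
E
```

```text
[ 445.77087208 -286.64527436  199.17067639] [-0.33523298  0.40865388  0.39868084] 14.6 0.6539011264879281
```

View pics/wrist8.png

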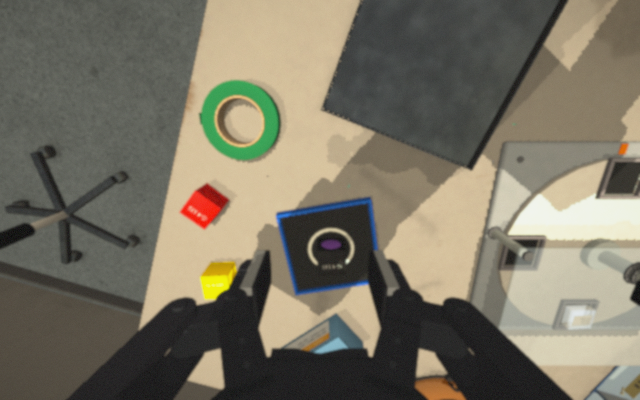

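View pics/side8.png

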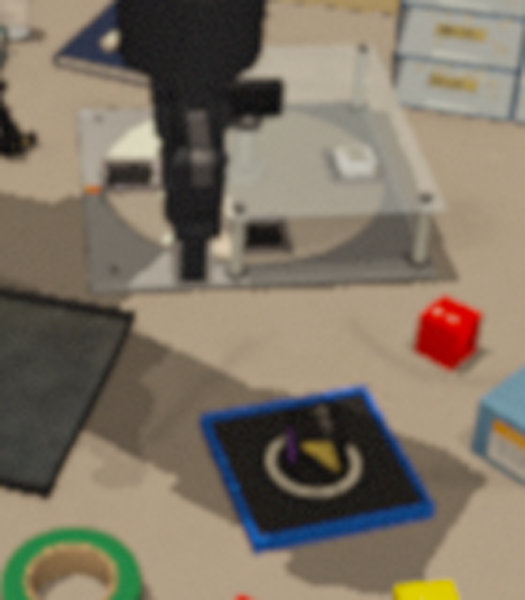

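View pics/top8.png

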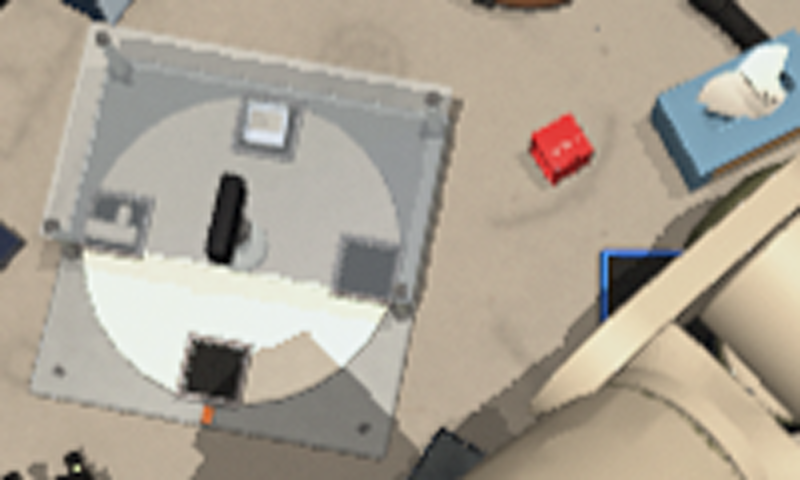

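Cube stands upright in the circle, tee and box are in their bays, and the robot is clear of everything.

```bash
python3 - <<'E'
from h import *
print(ctrl.sense()['dq'].round(3)); print(ticket.finish_job())
E
```

```text
[ 0.005  0.011 -0.001 -0.002 -0.001 -0.002]
the job is handed in; nothing more can be done
None
```

I handed the job in after about 14.6 s of the 64 s. No verdict was reported, so what follows rests on my own checks.

**What I did**
- I gripped the bar knob and turned the carousel about 65° clockwise (seen from above). The black cube with the violet window then stood in line with the orange mark.
- I lifted the cube out from above with the 20 N grip and lowered it until I felt light contact with the tray mat, about 12 N at most. Then I opened the gripper and backed away.

**Last checks**
- **Cube:** the pictures show it upright inside the white circle. The tool position at release puts its centre about 2 mm from the circle's measured centre.
- **Tee and clear box:** both lie flat in their bays.
- **Carousel and robot:** the last pictures show the cube's empty bay still in line with the orange mark. I compared no two pictures for movement and have no speed reading. The robot was clear of everything.

**Disagreement:** the top and wrist cameras differed by about 3 mm in y. I went by the axis position felt while gripping the knob, which matched the wrist camera.

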